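Clear a stuck slug from a feed chute with a push rod

ROBOT

A 7-joint arm with a two-finger parallel gripper is mounted at the origin on a cart in front of the work surface, level with it; the furniture and walls round the work are solid. World frame = base frame: x ahead of the robot, y to its left, z up, the work surface at z = 0. Lengths are in m, angles in rad, forces in N, time in s.
With the tool pointing down it reaches from about 0.4 to 0.85 m from the base axis. Payload 4.5 kg.
Tool frame: the origin (TCP) lies midway between the tips of the shut fingers; the grasp point (between the pads) lies behind it (r.grip_point_offset is the z of the grasp point in the tool frame, in m); z points along the fingers, y is the line along which they close (so a half turn about z gives the same grasp; the last joint's range is limited). The gripper opens to 88 mm and grips with 3 to 60 N. Pads are 18 mm wide; open, the fingers measure 123 mm over their backs; the gripper's body (75 mm by 187 mm) begins 45 mm behind the grasp point.
Start: joints at [-1.283, 0.689, -0.195, 1.565, 0.157, 0.902, -0.215], TCP at [0.157, 0.605, 0.239] pointing down, gripper open.
Joint ranges: [-3.01, 3.01], [-0.46, 2.08], [-1.47, 1.51], [0.13, 2.56], [-1, 4.14], [0.04, 2.09], [-2.66, 2.66]. Speed limits (rad/s): [2.57, 2.57, 3.14, 3.14, 3.14, 3.14, 3.14].

INTERFACE

Orientations are given as a unit quaternion [x, y, z, w].
In Python, from plant import r, optics, workorder gives the robot as it stands.
- The arm moves only by the shell command python3 -m creep 'ROWS' [FORCE]. ROWS is JSON, a list of rows, each an object of numbers: "grip": the gripper command: -1 is shut, 1 is fully open, values between are in proportion; "tx", "ty", "tz": the shift along the tool's x, y, z in cm; "spin": the turn about the tool's z in degrees. In form: [{"grip": .., "tx": .., "ty": .., "tz": .., "spin": ..}, ...]. A call has 1 to 8 rows; each row shifts and turns the commanded pose from where the row before left it, along the tool's axes as they then stand; what a row does not reach is not made up. A row lasts 1/12 s, in which the tool goes at most 41.7 mm and 7.16 degrees, less where a joint would pass 70% of its speed; a pose out of reach is approached as far as the arm can. A call with a gripper value outside its range is refused whole. The fingers move at their own pace and stop on an object; FORCE is the grip in N (left out, the last holds). Time passes only in rows, so rows that do not move let the fingers close. It gives the time, the measured TCP pose, the force, the opening and the grip force at its end, in the units of the state.
- r.get_state(): the state, without advancing time (a new reading comes with each control period).
- optics.snapshot(name): name is "side" or "top"; returns (picture, depth): 420x560x3 uint8, red, green, blue; 420x560 float32, m along the optical axis (not along the pixel's ray), 0 where there is no reading.
- optics.get_calibration(name): a dict with "fx", "fy", "cx", "cy" (pixels), "extrinsics" (4x4, takes a point from world to camera coordinates). Camera axes: x right, y down, z forward; pixel columns grow to the right and rows downward; lengths in m; the calibration is good to about 2 mm. A picture is of the moment at which its call begins. get_calibration takes no time and is no camera call.
- workorder.finish_job(): hands the job in; it is judged then, once.
The state is a dict: "clock": time; "q": joint angles; "qd": joint speeds; "joint_torque": joint torques, N m; "tool_pos": TCP position; "eef_rot": TCP orientation; "contact_force": force on the tool from outside, world axes, zero at the start; "moment": the same for the moment, N m; "opening": opening from 0.0 (shut) to 1.0 (fully open); "finger_force": force on a finger pad.
Only numpy, scipy, OpenCV 4.12 (cv2) and the standard library are available. Lean on these libraries where they do the work, as an engineer would, in place of code of your own. Each camera call takes 0.05 s, during which the arm holds its last target. There are 200 camera calls.

TASK

Take the wooden push rod from its rest, feel for the port in the yellow end plate of the metal feed chute and push the rod through, never pressing hard on the chute or its base, until the stuck orange slug comes out at the far end and drops into the blue tray. Then draw the rod out, lay it back on both cradles of its rest and let go. Leave the steel flask and the screw jar where they stand.

Things in the scene. Friction and masses are not known exactly. Their poses are not given: they have to be found in the camera images.
- feeder: Fixed grey base plate, 110 x 172 mm (x by y), 10 mm thick; origin at the centre of its underside, z up. Its +y half bears a blue tray, its -y half an aluminium chute along y, ending at y = +10 mm: 52 mm wide, roof 67 mm above the bench, spring knob to 87 mm; inside 46 mm wide, floor at 40 mm, 24 mm high. A yellow end plate with the port closes its -y end. The rod pushes toward +y.
- port_line (a point): Point on the chute's centre line, 51 mm up, in the outer face (y = -83 mm) of the yellow end plate (76 mm wide, 8 mm thick, z 36 to 68 mm); axes as the feeder's. NOT the port's centre: the plate is clamped rigidly anywhere up to 12 mm to either side (x), so the port must be felt for or seen. Port: hole 19 mm wide (x), 21 mm high (z), in the plate's middle, mid-height here.
- far_end (a point): Open far end of the chute: point on its centre line at floor height (40 mm above the bench), 93 mm from the end plate's outer face. The slug has dropped by the time the rod's tip is some 12 mm beyond this end.
- tray (a point): Centre of the blue tray's floor, 12 mm above the bench, under the far end; tray inside 84 x 75 mm (x by y), rim 34 mm above the bench.
- slug: Orange plastic block, 43 mm wide (x), 38 mm long (y), 22 mm thick, about 60 g, lying in the chute square to it, at feeder y = -48 to -32 mm; origin at the centre of its underside, z up. A sprung shoe in the roof (down to y = -8 mm) presses on it: it takes about 5 to 15 N along the chute to slide it; beyond the shoe it slides freely.
- push_rod: Straight wooden dowel, 16 mm diameter, 180 mm long, 30 g, flat ends alike; origin at mid-length on its underside, axis along its y, 8 mm above the origin (40 mm above the bench on the rest). It points about as the chute; its +y end leads. 105 mm of it must pass the port, so hold it toward its -y end, 35 to 65 mm from the middle, where it is free of the cradles.
- rod_rest: Fixed wooden rest, foot 50 x 130 mm, 10 mm thick; origin on the bench. Two cradles, each 10 mm thick, at local y = +52 and -4 mm: flat seat 32 mm above the bench between outward leaning prongs, about 20 mm apart at the seat, 33 mm at the top (47 mm above the bench). The rod lies on both along local y over x = 0, its middle within 6 mm of y = 0.
- steel_flask: Bystander: white steel flask with black cap, 66 mm diameter, 256 mm tall, at the back left; origin at the centre of its underside.
- screw_jar: Bystander: glass jar of screws, 66 mm diameter, 86 mm tall, at the back left; origin at the centre of its underside.

How it is judged:
On the way, in this order (a step that is already met when the one before it is completed fails the run):
1. the rod is lifted clear of its rest (height (world z) of push_rod above 0.07 m), for 0.1 s.
2. the rod reaches through the port and presses on the slug inside the chute (contact force between push_rod and slug above 1 N and y of slug in the frame of feeder below 0 m and y of push_rod in the frame of feeder between -0.165 and -0.07 m), for 0.1 s.
3. the slug has come out of the far end and lies in the tray (x of slug in the frame of feeder between -0.042 and 0.042 m and y of slug in the frame of feeder between 0.005 and 0.085 m and height (world z) of slug below 0.036 m), for 0.2 s.
At the end, for the whole second after the job is handed in: The slug lies at rest inside the blue tray (under 36 mm above the bench), and the rod lies still across both cradles of its rest, its middle within 8 mm of the rest's line, between -28 and +40 mm of its origin along it, within 5 mm of seated height and turned less than 0.12 rad from it (all of step 3 and linear speed of slug below 0.03 m/s and x of push_rod in the frame of rod_rest between -0.008 and 0.008 m and y of push_rod in the frame of rod_rest between -0.028 and 0.04 m and z of push_rod in the frame of rod_rest between 0.027 and 0.037 m and angle between the y axis of push_rod and the y axis of rod_rest, either way round below 0.12 rad and linear speed of push_rod below 0.02 m/s); the robot touches nothing.
It fails at once if the rod or the gripper presses on the chute, tray or base plate with more than 25 N (contact force between any of push_rod, the fingers, the arm and feeder above 25 N).
It fails at once if the steel flask or the screw jar is moved by more than 3 cm (distance of any of steel_flask, screw_jar from where it was at the start of the episode above 0.03 m).
It also fails if it takes over 72 s, if anything falls off the work surface, if the arm or the gripper's body presses on something with over 40 N, if the wrist force passes 120 N, or if a joint passes its speed limit or range.

## Working session

There is one attempt and no reset: what is moved stays moved. The work goes in short steps, Python scripts to look and compute and a shell command to move; the robot and the scene stay as the last step left them, time stands still between calls to the robot, and variables do not carry over. Pictures are saved under pics/ and viewed, at most 10 in all, crops included, and the job is handed in when it is done.

```bash
mkdir -p pics; ls; cat > h.py <<'E'
import numpy as np, cv2
from plant import r, optics, workorder
def snap(n,f,crop=None,k=1):
    p,d=optics.snapshot(n); np.save('pics/%s_d.npy'%n,d)
    p=p[...,::-1].copy(); cv2.imwrite('pics/%s_raw.png'%n,p)
    if crop: x,y,w,h=crop; p=cv2.resize(p[y:y+h,x:x+w],None,fx=k,fy=k,interpolation=cv2.INTER_CUBIC)
    cv2.imwrite('pics/'+f,p); return p,d
def w(n,u,v,z=None):
    c=optics.get_calibration(n);E=np.array(c['extrinsics']);R=E[:3,:3];t=E[:3,3];o=-R.T@t
    ray=R.T@np.array([(u-c['cx'])/c['fx'],(v-c['cy'])/c['fy'],1])
    s=(z-o[2])/ray[2] if z is not None else np.load('pics/%s_d.npy'%n)[int(round(v)),int(round(u))]
    return o+s*ray
E
python3 - <<'E'
from h import *
snap('top','top1.png');snap('side','side1.png')
s=r.get_state();print(s);print(r.grip_point_offset)
for n in('top','side'):print(optics.get_calibration(n))
E
```

```text
pics
{'clock': 0.1, 'q': array([-1.28321151,  0.68987449, -0.19456634,  1.56625209,  0.15731444,
        0.90246868, -0.21506041]), 'qd': array([ 0.00030731, -0.00290766,  0.00045893, -0.00362961,  0.00185426,
        0.00070669, -0.00072589]), 'joint_torque': array([-2.31161714e-03, -5.28497458e+01, -1.27130281e+00, -1.53834879e+01,
       -5.25860593e-02,  1.97275011e-03,  5.71516227e-05]), 'tool_pos': array([0.15679652, 0.60443022, 0.23800417]), 'eef_rot': array([ 1.26471742e-01,  9.91969885e-01, -8.02022815e-04, -5.27478744e-05]), 'contact_force': array([-0.28989421, -0.08904649,  0.24187299]), 'moment': array([0.01700781, 0.0235483 , 0.02993873]), 'finger_force': 0.0, 'opening': 1.000269954794217}
-0.0187
{'fx': 456.55575860076766, 'fy': 456.55575860076766, 'cx': 277.9827016641747, 'cy': 211.5954698983763, 'extrinsics': array([[-9.42201733e-04, -9.99655219e-01,  2.62403459e-02,
         2.34728527e-02],
       [-9.93649588e-01, -2.01653688e-03, -1.12500803e-01,
         5.64942971e-01],
       [ 1.12514929e-01, -2.61797073e-02, -9.93305096e-01,
         8.66222140e-01],
       [ 0.00000000e+00,  0.00000000e+00,  0.00000000e+00,
         1.00000000e+00]])}
{'fx': 535.5375202090455, 'fy': 535.5375202090455, 'cx': 275.7653188244172, 'cy': 205.630488458252, 'extrinsics': array([[-0.95695901, -0.28965395,  0.01816719,  0.54060754],
       [-0.12861318,  0.36713224, -0.92123427,  0.13313022],
       [ 0.26016938, -0.88391997, -0.38858382,  0.99734792],
       [ 0.        ,  0.        ,  0.        ,  1.        ]])}
```

View pics/top1.png

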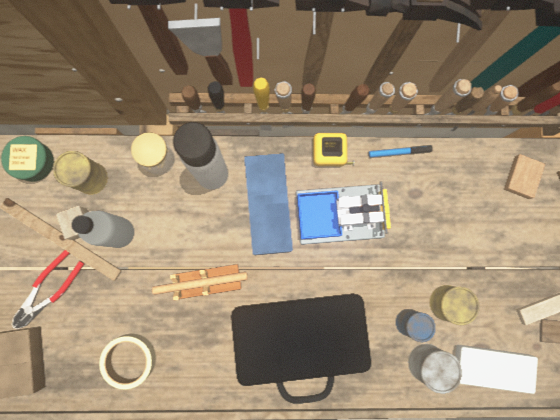

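View pics/side1.png

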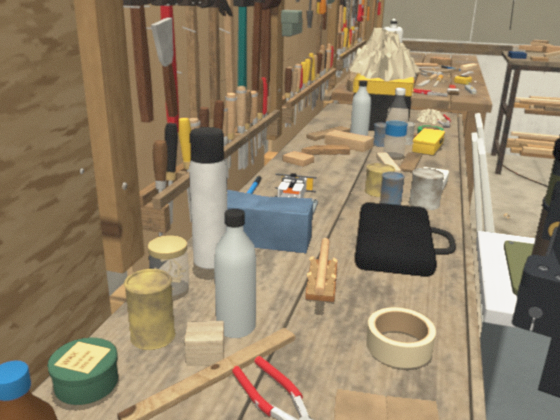

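Top view: the feeder is at about (343,213) with its yellow plate at (387,209), and the rod on its rest at (200,282). There's a blue box at (268,203) and a black case at (300,340). The side view shows the rod at (323,260). Next I'll take enlarged crops.

```bash
python3 - <<'E'
from h import *
p=cv2.imread('pics/top_raw.png')
a=cv2.resize(p[178:250,290:400],None,fx=6,fy=6,interpolation=cv2.INTER_CUBIC)
cv2.imwrite('pics/c1.png',a)
b=cv2.resize(p[258:306,145:255],None,fx=6,fy=6,interpolation=cv2.INTER_CUBIC)
cv2.imwrite('pics/c2.png',b)
for u,v in[(268,203),(300,340),(200,285),(320,215),(387,209),(390,209)]:print(u,v,w('top',u,v).round(3))
E
```

```text
268 203 [0.575 0.044 0.085]
300 340 [ 0.321 -0.017  0.045]
200 285 [0.423 0.172 0.042]
320 215 [ 0.56  -0.061  0.013]
387 209 [ 0.566 -0.182  0.069]
390 209 [ 0.574 -0.207  0.   ]
```

View pics/c1.png

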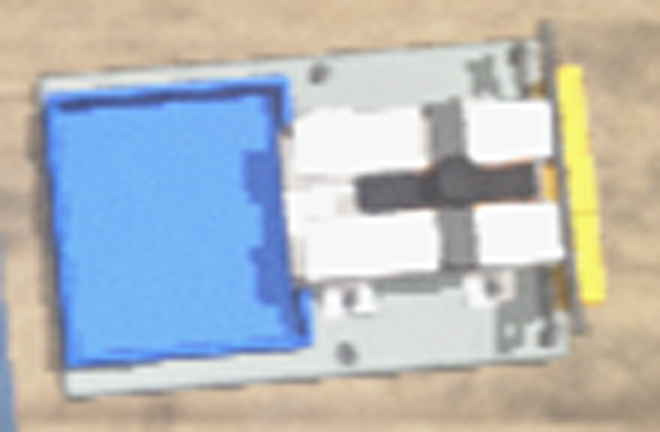

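View pics/c2.png

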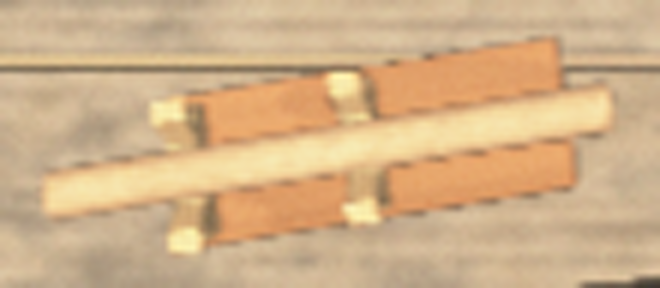

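c1 shows the plate's yellow top strip with its outer edge running (582,66) to (605,302), and the roof and base edges are clear. In c2 the rod ends are at (43,195) and (610,108), with the cradles at (180,175) and (360,148).

```bash
python3 - <<'E'
from h import *
A=lambda x,y,z:w('top',290+x/6-.4,178+y/6-.4,z)
B=lambda x,y,z:w('top',145+x/6-.4,258+y/6-.4,z)
def pr(n,*P):
    for q in P:print(n,(q*1000).round(1))
    d=P[1]-P[0];print('   ang',np.degrees(np.arctan2(d[1],d[0])).round(2),'len',np.linalg.norm(d).round(4),'mid',((P[0]+P[1])/2*1000).round(1))
pr('plate outer',A(605,302,.068),A(582,66,.068))
pr('plate inner',A(582,302,.068),A(558,66,.068))
pr('base far(+y)',A(68,397,.01),A(40,77,.01))
pr('base nearside',A(565,352,.01),A(68,397,.01))
pr('base farside',A(530,42,.01),A(40,77,.01))
pr('roof near',A(560,262,.067),A(300,278,.067))
pr('roof far',A(548,100,.067),A(300,113,.067))
pr('tray rim far', A(290,80,.034),A(46,94,.034))
pr('tray rim near', A(310,345,.034),A(68,366,.034))
pr('rod',B(610,108,.042),B(43,195,.042))
pr('cradle +52',B(185,243,.045),B(168,108,.045))
pr('cradle -4',B(360,215,.045),B(345,80,.045))
pr('foot -y end',B(575,187,.01),B(555,38,.01))
E
```

```text
plate outer [ 530.1 -187.9   68. ]
plate outer [ 605.4 -182.7   68. ]
   ang 3.95 len 0.0754 mid [ 567.8 -185.3   68. ]
plate inner [ 530.1 -180.6   68. ]
plate inner [ 605.4 -175.    68. ]
   ang 4.25 len 0.0754 mid [ 567.8 -177.8   68. ]
base far(+y) [502.7 -22.7  10. ]
base far(+y) [610.6 -13.9  10. ]
   ang 4.64 len 0.1083 mid [556.7 -18.3  10. ]
base nearside [ 517.8 -189.9   10. ]
base nearside [502.7 -22.7  10. ]
   ang 95.16 len 0.1679 mid [ 510.2 -106.3   10. ]
base farside [ 623.2 -180.8   10. ]
base farside [610.6 -13.9  10. ]
   ang 94.31 len 0.1673 mid [616.9 -97.3  10. ]
roof near [ 542.9 -174.3   67. ]
roof near [537.7 -91.7  67. ]
   ang 93.59 len 0.0827 mid [ 540.3 -133.    67. ]
roof far [ 594.6 -171.8   67. ]
roof far [590.2 -92.6  67. ]
   ang 93.18 len 0.0794 mid [ 592.4 -132.2   67. ]
tray rim far [606.  -94.8  34. ]
tray rim far [601.1 -14.2  34. ]
   ang 93.49 len 0.0807 mid [603.6 -54.5  34. ]
tray rim near [ 518.6 -100.    34. ]
tray rim near [511.7 -20.9  34. ]
   ang 94.97 len 0.0794 mid [515.2 -60.4  34. ]
rod [440.6  84.8  42. ]
rod [413.7 263.2  42. ]
   ang 98.57 len 0.1804 mid [427.2 174.   42. ]
cradle +52 [398.9 217.7  45. ]
cradle +52 [440.9 224.   45. ]
   ang 8.6 len 0.0425 mid [419.9 220.9  45. ]
cradle -4 [407.4 163.1  45. ]
cradle -4 [449.6 168.5  45. ]
   ang 7.36 len 0.0425 mid [428.5 165.8  45. ]
foot -y end [414.1  97.4  10. ]
foot -y end [462.7 104.4  10. ]
   ang 8.19 len 0.0492 mid [438.4 100.9  10. ]
```

```bash
cat >> h.py <<'E'
from scipy.spatial.transform import Rotation as Ro
def go(x,y,z,yaw=None):
    "remaining shift (cm) in present tool axes and spin (deg) so that tool y has world yaw"
    s=r.get_state();R=Ro.from_quat(s['eef_rot']).as_matrix()
    now=np.degrees(np.arctan2(R[1,1],R[0,1]))
    print('t %.1f'%s['clock'],'tcp',(s['tool_pos']*1000).round(1),'yaw %.2f'%now,'tilt',R[:2,2].round(3),'shift cm',(R.T@(np.array([x,y,z])-s['tool_pos'])*100).round(2),
      'spin %.2f'%(now-yaw if yaw is not None else 0),'F',s['contact_force'].round(1),'M',s['moment'].round(2),'open %.3f ff %.1f'%(s['opening'],s['finger_force']))
E
python3 -m creep '[{"grip":-0.15,"spin":7},{"grip":-0.15,"spin":7},{"grip":-0.15,"spin":7},{"grip":-0.15,"spin":7},{"grip":-0.15,"spin":7},{"grip":-0.15,"spin":7},{"grip":-0.15,"spin":7},{"grip":-0.15,"spin":7}]' 30
python3 -m creep '[{"grip":-0.15,"spin":7},{"grip":-0.15,"spin":4},{"grip":-0.15},{"grip":-0.15}]'
python3 -c "
from h import *
go(.4347,.1246,.10,8.5)"
```

```text
t 0.1 tcp [156.8 604.4 238. ] yaw 75.47 tilt [-0.    -0.002] shift cm [-38.94 -39.45  13.87] spin 66.97 F [-0.3 -0.1  0.2] M [0.02 0.02 0.03] open 1.000 ff 0.0$[0]: bad value
$[0]: bad value
```

```bash

python3 -m creep '[{"grip":-0.15,"tx":0,"ty":0,"tz":0,"spin":7},{"grip":-0.15,"tx":0,"ty":0,"tz":0,"spin":7},{"grip":-0.15,"tx":0,"ty":0,"tz":0,"spin":7},{"grip":-0.15,"tx":0,"ty":0,"tz":0,"spin":7},{"grip":-0.15,"tx":0,"ty":0,"tz":0,"spin":7},{"grip":-0.15,"tx":0,"ty":0,"tz":0,"spin":7},{"grip":-0.15,"tx":0,"ty":0,"tz":0,"spin":7},{"grip":-0.15,"tx":0,"ty":0,"tz":0,"spin":7}]' 30
python3 -m creep '[{"grip":-0.15,"tx":0,"ty":0,"tz":0,"spin":7},{"grip":-0.15,"tx":0,"ty":0,"tz":0,"spin":4},{"grip":-0.15,"tx":0,"ty":0,"tz":0,"spin":0}]'
python3 -c "
from h import *
go(.4347,.1246,.10,8.5)"
```

```text
clock: 0.77
tool_pos: [0.1567, 0.6047, 0.2383]
eef_rot: [0.58, 0.815, -0.0, 0.0]
contact_force: [-0.2, 0.2, -0.0]
opening: 0.436
finger_force: 0.0
clock: 1.02
tool_pos: [0.1566, 0.6047, 0.2383]
eef_rot: [0.654, 0.757, -0.0, 0.0]
contact_force: [-0.4, 0.5, 1.0]
opening: 0.421
finger_force: 0.0
t 1.0 tcp [156.6 604.7 238.3] yaw 8.38 tilt [ 0.    -0.001] shift cm [-51.54  20.52  13.88] spin -0.12 F [-0.4  0.5  1. ] M [-0.07  0.01  0.04] open 0.421 ff 0.0
```

```bash

python3 -m creep '[{"grip":-0.15,"tx":-3.6,"ty":1.4,"tz":0,"spin":0},{"grip":-0.15,"tx":-3.6,"ty":1.4,"tz":0,"spin":0},{"grip":-0.15,"tx":-3.6,"ty":1.4,"tz":0,"spin":0},{"grip":-0.15,"tx":-3.6,"ty":1.4,"tz":0,"spin":0},{"grip":-0.15,"tx":-3.6,"ty":1.4,"tz":0,"spin":0},{"grip":-0.15,"tx":-3.6,"ty":1.4,"tz":0,"spin":0},{"grip":-0.15,"tx":-3.6,"ty":1.4,"tz":0,"spin":0}]'
python3 -m creep '[{"grip":-0.15,"tx":-3.6,"ty":1.4,"tz":0.8,"spin":0},{"grip":-0.15,"tx":-3.6,"ty":1.4,"tz":2,"spin":0},{"grip":-0.15,"tx":-3.6,"ty":1.4,"tz":2,"spin":0},{"grip":-0.15,"tx":-3.6,"ty":1.4,"tz":2,"spin":0},{"grip":-0.15,"tx":-3.6,"ty":1.4,"tz":2,"spin":0},{"grip":-0.15,"tx":-3.6,"ty":1.4,"tz":2,"spin":0},{"grip":-0.15,"tx":-3.6,"ty":1.4,"tz":2,"spin":0},{"grip":-0.15,"tx":0,"ty":0,"tz":0,"spin":0}]'
python3 -c "
from h import *
go(.4347,.1246,.021,8.5)
p,d=snap('top','c3.png',(130,230,140,100),5)"
```

```text
clock: 1.6
tool_pos: [0.2914, 0.3684, 0.2387]
eef_rot: [0.652, 0.758, 0.0, -0.0]
contact_force: [0.7, -1.3, 0.8]
opening: 0.422
finger_force: 0.0
clock: 2.27
tool_pos: [0.4224, 0.1353, 0.1133]
eef_rot: [0.657, 0.754, -0.003, 0.001]
contact_force: [0.2, 0.1, -0.1]
opening: 0.427
finger_force: 0.0
t 2.3 tcp [422.4 135.3 113.3] yaw 7.82 tilt [-0.002 -0.005] shift cm [-1.18  1.09  9.23] spin -0.68 F [ 0.2  0.1 -0.1] M [-0.06  0.1   0.01] open 0.427 ff 0.0
```

View pics/c3.png

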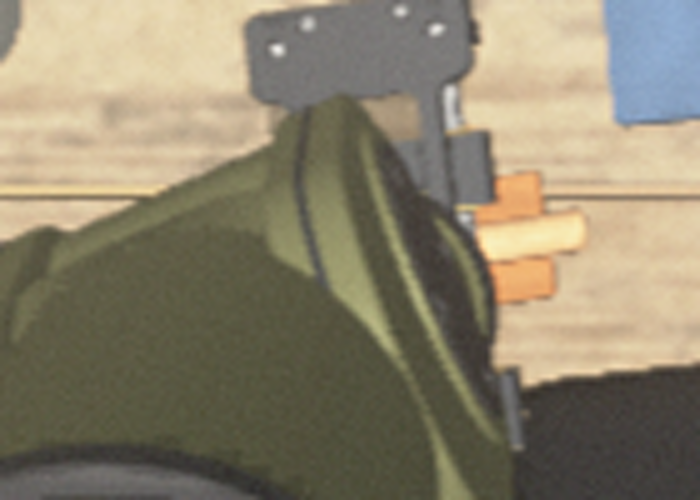

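The arm hides the grip from the top camera; only the rod's -y end shows, at (585,232). The fingers are lined up by the numbers, so I'll correct and go down in steps.

```bash

python3 -m creep '[{"grip":-0.15,"tx":-1.2,"ty":1.1,"tz":0,"spin":-0.7},{"grip":-0.15,"tx":0,"ty":0,"tz":1.5,"spin":0},{"grip":-0.15,"tx":0,"ty":0,"tz":1.5,"spin":0},{"grip":-0.15,"tx":0,"ty":0,"tz":1,"spin":0},{"grip":-0.15,"tx":0,"ty":0,"tz":0,"spin":0},{"grip":-0.15,"tx":0,"ty":0,"tz":0,"spin":0}]'
python3 -c "
from h import *
go(.4347,.1246,.021,8.5)"
```

```text
clock: 2.82
tool_pos: [0.4322, 0.1347, 0.0759]
eef_rot: [0.647, 0.762, -0.0, -0.0]
contact_force: [-0.1, 0.2, -0.7]
opening: 0.425
finger_force: 0.0
t 2.8 tcp [432.2 134.7  75.9] yaw 9.32 tilt [-0.001  0.001] shift cm [-1.04  0.08  5.48] spin 0.82 F [-0.1  0.2 -0.7] M [-0.03  0.06  0.02] open 0.425 ff 0.0
```

```bash

python3 -m creep '[{"grip":-0.15,"tx":-1,"ty":0.1,"tz":0.8,"spin":0.8},{"grip":-0.15,"tx":0,"ty":0,"tz":1.2,"spin":0},{"grip":-0.15,"tx":0,"ty":0,"tz":1.2,"spin":0},{"grip":-0.15,"tx":0,"ty":0,"tz":1.2,"spin":0},{"grip":-0.15,"tx":0,"ty":0,"tz":1.0,"spin":0},{"grip":-0.15,"tx":0,"ty":0,"tz":0,"spin":0},{"grip":-0.15,"tx":0,"ty":0,"tz":0,"spin":0}]'
python3 -c "
from h import *
go(.4347,.1246,.021,8.5)"
```

```text
clock: 3.4
tool_pos: [0.4388, 0.1244, 0.0245]
eef_rot: [0.654, 0.757, -0.002, -0.002]
contact_force: [-0.3, 0.2, -0.2]
opening: 0.427
finger_force: 0.0
t 3.4 tcp [438.8 124.4  24.5] yaw 8.35 tilt [-0.005 -0.001] shift cm [ 0.07 -0.4   0.35] spin -0.15 F [-0.3  0.2 -0.2] M [-0.1   0.1  -0.02] open 0.427 ff 0.0
```

```bash

python3 -m creep '[{"grip":-0.15,"tx":0,"ty":-0.4,"tz":0.3,"spin":-0.1},{"grip":-0.15,"tx":0,"ty":0,"tz":0,"spin":0},{"grip":-0.15,"tx":0,"ty":0,"tz":0,"spin":0}]'
python3 -m creep '[{"grip":-0.6,"tx":0,"ty":0,"tz":0,"spin":0},{"grip":-0.6,"tx":0,"ty":0,"tz":0,"spin":0},{"grip":-0.7,"tx":0,"ty":0,"tz":0,"spin":0},{"grip":-1,"tx":0,"ty":0,"tz":0,"spin":0},{"grip":-1,"tx":0,"ty":0,"tz":0,"spin":0},{"grip":-1,"tx":0,"ty":0,"tz":0,"spin":0},{"grip":-1,"tx":0,"ty":0,"tz":0,"spin":0}]' 50
python3 -c "
from h import *
go(.4347,.1246,.021,8.5)"
```

```text
clock: 3.65
tool_pos: [0.4367, 0.1246, 0.0237]
eef_rot: [0.653, 0.757, -0.004, -0.003]
contact_force: [0.8, 0.7, 0.4]
opening: 0.425
finger_force: 0.0
clock: 4.23
tool_pos: [0.4365, 0.1247, 0.0231]
eef_rot: [0.653, 0.757, -0.004, -0.003]
contact_force: [-0.2, -1.0, 0.2]
opening: 0.161
finger_force: 50.0
t 4.2 tcp [436.5 124.7  23.1] yaw 8.46 tilt [-0.01  -0.003] shift cm [ 0.01 -0.18  0.21] spin -0.04 F [-0.2 -1.   0.2] M [-0.01  0.04 -0.01] open 0.161 ff 50.0
```

```bash

python3 -m creep '[{"grip":-1,"tx":0,"ty":0,"tz":-1,"spin":0},{"grip":-1,"tx":0,"ty":0,"tz":-2,"spin":0},{"grip":-1,"tx":0,"ty":0,"tz":-2,"spin":0},{"grip":-1,"tx":0,"ty":0,"tz":-2.5,"spin":0},{"grip":-1,"tx":0,"ty":0,"tz":-2.2,"spin":1.4},{"grip":-1,"tx":0,"ty":0,"tz":0,"spin":1.4},{"grip":-1,"tx":0,"ty":0,"tz":0,"spin":1.4},{"grip":-1,"tx":0,"ty":0,"tz":0,"spin":0}]'
python3 -c "
from h import *
go(.5813,-.3448,.12,4.2)"
```

```text
clock: 4.9
tool_pos: [0.4371, 0.1248, 0.1201]
eef_rot: [0.681, 0.733, -0.004, -0.003]
contact_force: [0.8, 0.8, -0.7]
opening: 0.165
finger_force: 50.0
t 4.9 tcp [437.1 124.8 120.1] yaw 4.19 tilt [-0.01  -0.003] shift cm [-47.89  10.95  -0.  ] spin -0.01 F [ 0.8  0.8 -0.7] M [-0.14  0.05 -0.02] open 0.165 ff 50.0
```

```bash

python3 -m creep '[{"grip":-1,"tx":-2,"ty":0.45,"tz":0,"spin":0},{"grip":-1,"tx":-3.3,"ty":0.75,"tz":0,"spin":0},{"grip":-1,"tx":-3.3,"ty":0.75,"tz":0,"spin":0},{"grip":-1,"tx":-3.3,"ty":0.75,"tz":0,"spin":0},{"grip":-1,"tx":-3.3,"ty":0.75,"tz":0,"spin":0},{"grip":-1,"tx":-3.3,"ty":0.75,"tz":0,"spin":0},{"grip":-1,"tx":-3.3,"ty":0.75,"tz":0,"spin":0},{"grip":-1,"tx":-3.3,"ty":0.75,"tz":0,"spin":0}]'
python3 -m creep '[{"grip":-1,"tx":-3.3,"ty":0.75,"tz":0,"spin":0},{"grip":-1,"tx":-3.3,"ty":0.75,"tz":0,"spin":0},{"grip":-1,"tx":-3.3,"ty":0.75,"tz":0,"spin":0},{"grip":-1,"tx":-3.3,"ty":0.75,"tz":0,"spin":0},{"grip":-1,"tx":-3.3,"ty":0.75,"tz":0,"spin":0},{"grip":-1,"tx":-3.3,"ty":0.75,"tz":0,"spin":0},{"grip":-1,"tx":-2.5,"ty":0.5,"tz":0,"spin":0},{"grip":-1,"tx":0,"ty":0,"tz":0,"spin":0}]'
python3 -c "
from h import *
go(.5813,-.3448,.0341,4.2)"
```

```text
clock: 5.57
tool_pos: [0.512, -0.1227, 0.1186]
eef_rot: [0.68, 0.733, -0.005, -0.004]
contact_force: [0.9, 0.0, -0.8]
opening: 0.16
finger_force: 50.0
clock: 6.23
tool_pos: [0.5779, -0.3475, 0.1177]
eef_rot: [0.683, 0.73, -0.006, -0.002]
contact_force: [0.4, -1.2, -0.8]
opening: 0.16
finger_force: 50.0
t 6.2 tcp [ 577.9 -347.5  117.7] yaw 3.83 tilt [-0.011 -0.007] shift cm [0.3  0.45 8.36] spin -0.37 F [ 0.4 -1.2 -0.8] M [-0.17  0.03 -0.03] open 0.160 ff 50.0
```

```bash

python3 -m creep '[{"grip":-1,"tx":0.3,"ty":0.4,"tz":1.3,"spin":-0.3},{"grip":-1,"tx":0,"ty":0,"tz":2,"spin":0},{"grip":-1,"tx":0,"ty":0,"tz":2,"spin":0},{"grip":-1,"tx":0,"ty":0,"tz":2,"spin":0},{"grip":-1,"tx":0,"ty":0,"tz":1,"spin":0},{"grip":-1,"tx":0,"ty":0,"tz":0,"spin":0},{"grip":-1,"tx":0,"ty":0,"tz":0,"spin":0}]'
python3 -c "
from h import *
go(.5813,-.3448,.0347,4.2)
snap('top','c4.png',(330,165,140,90),5)
"
```

```text
clock: 6.82
tool_pos: [0.582, -0.3349, 0.0359]
eef_rot: [0.678, 0.735, -0.004, -0.004]
contact_force: [-0.4, -0.9, 0.4]
opening: 0.163
finger_force: 50.0
t 6.8 tcp [ 582.  -334.9   35.9] yaw 4.67 tilt [-0.012 -0.001] shift cm [-0.99 -0.15  0.12] spin 0.47 F [-0.4 -0.9  0.4] M [-0.08  0.04 -0.03] open 0.163 ff 50.0
```

View pics/c4.png

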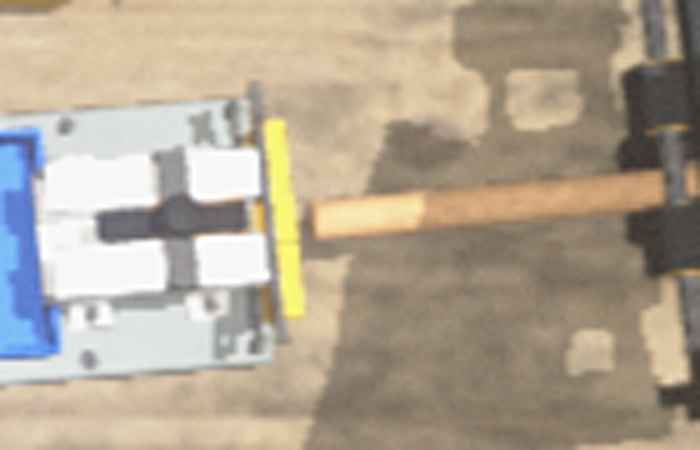

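The rod tip is at (315,221) in c4. The plate's outer edge runs from (287,120) to (304,316), and there's a gap of a few pixels left to the tip.

```bash
python3 - <<'E'
from h import *
A=lambda x,y,z:w('top',330+x/5-.4,165+y/5-.4,z)*1000
t,b=A(315,221,.053),A(655,190,.053)
d=t-b;print('tip',t.round(1),'back',b.round(1),'ang',np.degrees(np.arctan2(d[1],d[0])))
p,q=A(287,120,.068),A(304,316,.068);m=(p+q)/2;e=p-q
print(p.round(1),q.round(1),'plate',m.round(1),'ang',np.degrees(np.arctan2(e[1],e[0])))
a=np.radians(4.2);X=np.array([np.cos(a),np.sin(a)]);Y=np.array([-np.sin(a),np.cos(a)])
print('tip rel plate mid: x %.1f y %.1f'%(X@(t-m)[:2],Y@(t-m)[:2]))
E
```

```text
tip [ 568.4 -197.3   53. ] back [ 580.8 -330.8   53. ] ang 95.32062897162845
[ 605.4 -183.5   68. ] [ 530.4 -187.9   68. ] plate [ 567.9 -185.7   68. ] ang 3.335706539213527
tip rel plate mid: x -0.4 y -11.7
```

```bash

python3 -m creep '[{"grip":-1,"tx":0,"ty":-0.05,"tz":0.18,"spin":0.5},{"grip":-1,"tx":0,"ty":0,"tz":0,"spin":0},{"grip":-1,"tx":0,"ty":0,"tz":0,"spin":0},{"grip":-1,"tx":0,"ty":0,"tz":0,"spin":0}]'
python3 -c "
from h import *
go(.5810,-.3349,.0341,4.2)"
```

```text
clock: 7.2
tool_pos: [0.5821, -0.337, 0.0358]
eef_rot: [0.682, 0.732, -0.004, -0.002]
contact_force: [0.6, 0.6, 0.4]
opening: 0.158
finger_force: 50.0
t 7.2 tcp [ 582.1 -337.    35.8] yaw 4.05 tilt [-0.009 -0.003] shift cm [ 0.22 -0.09  0.17] spin -0.15 F [0.6 0.6 0.4] M [-0.1   0.06  0.04] open 0.158 ff 50.0
```

```bash

python3 -m creep '[{"grip":-1,"tx":0.5,"ty":0,"tz":0.1,"spin":0},{"grip":-1,"tx":0,"ty":0,"tz":0,"spin":0},{"grip":-1,"tx":0,"ty":0,"tz":0,"spin":0}]'
python3 -c "
from h import *
go(.5818,-.330,.0341,4.2)"
python3 -m creep '[{"grip":-1,"tx":0.2,"ty":0,"tz":0,"spin":0},{"grip":-1,"tx":0,"ty":0,"tz":0,"spin":0}]'
python3 -c "
from h import *
go(.5818,-.330,.0341,4.2)"
```

```text
clock: 7.45
tool_pos: [0.5815, -0.331, 0.0341]
eef_rot: [0.681, 0.732, -0.004, -0.003]
contact_force: [-0.9, -0.2, -0.5]
opening: 0.16
finger_force: 50.0
t 7.5 tcp [ 581.5 -331.    34.1] yaw 4.11 tilt [-0.01  -0.002] shift cm [0.1  0.04 0.  ] spin -0.09 F [-0.9 -0.2 -0.5] M [-0.07  0.01 -0.04] open 0.160 ff 50.0
clock: 7.62
tool_pos: [0.5813, -0.3293, 0.0341]
eef_rot: [0.681, 0.732, -0.004, -0.003]
contact_force: [0.1, 0.2, 0.1]
opening: 0.158
finger_force: 50.0
t 7.6 tcp [ 581.3 -329.3   34.1] yaw 4.08 tilt [-0.01  -0.002] shift cm [-0.07  0.05 -0.  ] spin -0.12 F [0.1 0.2 0.1] M [-0.04  0.05  0.03] open 0.158 ff 50.0
```

```bash

for i in 1; do python3 -m creep '[{"grip":-1,"tx":0.25,"ty":0,"tz":0,"spin":0},{"grip":-1,"tx":0.25,"ty":0,"tz":0,"spin":0},{"grip":-1,"tx":0,"ty":0,"tz":0,"spin":0}]'; done
python3 -m creep '[{"grip":-1,"tx":0.2,"ty":0,"tz":0,"spin":0},{"grip":-1,"tx":0,"ty":0,"tz":0,"spin":0}]'
python3 -c "
from h import *
go(.5818,-.330,.0341,4.2)"
```

```text
clock: 7.87
tool_pos: [0.581, -0.3238, 0.0341]
eef_rot: [0.681, 0.732, -0.004, -0.003]
contact_force: [-1.0, 0.5, -0.3]
opening: 0.165
finger_force: 50.0
clock: 8.03
tool_pos: [0.5808, -0.3223, 0.0341]
eef_rot: [0.681, 0.732, -0.004, -0.003]
contact_force: [-0.2, -0.6, -0.1]
opening: 0.157
finger_force: 50.0
t 8.0 tcp [ 580.8 -322.3   34.1] yaw 4.08 tilt [-0.01  -0.002] shift cm [-0.78  0.05 -0.  ] spin -0.12 F [-0.2 -0.6 -0.1] M [-0.03  0.05  0.03] open 0.157 ff 50.0
```

```bash

python3 -m creep '[{"grip":-1,"tx":0.2,"ty":0,"tz":0,"spin":0},{"grip":-1,"tx":0,"ty":0,"tz":0,"spin":0}]'
python3 -m creep '[{"grip":-1,"tx":0.2,"ty":0,"tz":0,"spin":0},{"grip":-1,"tx":0,"ty":0,"tz":0,"spin":0}]'
python3 -c "
from h import *
go(.5818,-.330,.0341,4.2)"
```

```text
clock: 8.2
tool_pos: [0.5806, -0.3203, 0.0341]
eef_rot: [0.681, 0.732, -0.004, -0.003]
contact_force: [0.8, 0.4, -0.4]
opening: 0.16
finger_force: 50.0
clock: 8.37
tool_pos: [0.5805, -0.3183, 0.034]
eef_rot: [0.681, 0.732, -0.004, -0.003]
contact_force: [0.8, 0.2, -0.3]
opening: 0.163
finger_force: 50.0
t 8.4 tcp [ 580.5 -318.3   34. ] yaw 4.08 tilt [-0.01  -0.002] shift cm [-1.18  0.05 -0.  ] spin -0.12 F [ 0.8  0.2 -0.3] M [-0.09  0.08 -0.  ] open 0.163 ff 50.0
```

```bash

python3 -m creep '[{"grip":-1,"tx":0.2,"ty":0,"tz":0,"spin":0},{"grip":-1,"tx":0.2,"ty":0,"tz":0,"spin":0},{"grip":-1,"tx":0,"ty":0,"tz":0,"spin":0}]'
python3 -m creep '[{"grip":-1,"tx":0.2,"ty":0,"tz":0,"spin":0},{"grip":-1,"tx":0.2,"ty":0,"tz":0,"spin":0},{"grip":-1,"tx":0,"ty":0,"tz":0,"spin":0}]'
python3 -c "
from h import *
go(.5818,-.330,.0341,4.2)"
```

```text
clock: 8.62
tool_pos: [0.5802, -0.3141, 0.0341]
eef_rot: [0.681, 0.732, -0.004, -0.003]
contact_force: [-0.3, 0.3, 0.4]
opening: 0.16
finger_force: 50.0
clock: 8.87
tool_pos: [0.58, -0.3101, 0.0341]
eef_rot: [0.681, 0.732, -0.004, -0.003]
contact_force: [0.6, 0.1, -0.4]
opening: 0.164
finger_force: 50.0
t 8.9 tcp [ 580.  -310.1   34.1] yaw 4.09 tilt [-0.01  -0.002] shift cm [-2.    0.04 -0.  ] spin -0.11 F [ 0.6  0.1 -0.4] M [-0.09  0.04  0.01] open 0.164 ff 50.0
```

The tip is about 13 mm past the plate's outer face with no force, so it has found the port. Next I'll advance to the slug.

```bash

python3 -m creep '[{"grip":-1,"tx":0.25,"ty":0,"tz":0,"spin":0},{"grip":-1,"tx":0.25,"ty":0,"tz":0,"spin":0},{"grip":-1,"tx":0,"ty":0,"tz":0,"spin":0}]'
python3 -m creep '[{"grip":-1,"tx":0.25,"ty":0,"tz":0,"spin":0},{"grip":-1,"tx":0.25,"ty":0,"tz":0,"spin":0},{"grip":-1,"tx":0,"ty":0,"tz":0,"spin":0}]'
python3 -c "
from h import *
go(.5818,-.330,.0341,4.2)"
```

```text
clock: 9.12
tool_pos: [0.5796, -0.3081, 0.0344]
eef_rot: [0.682, 0.731, -0.005, -0.001]
contact_force: [0.8, -4.6, -1.0]
opening: 0.16
finger_force: 50.0
clock: 9.37
tool_pos: [0.5792, -0.304, 0.0345]
eef_rot: [0.682, 0.731, -0.006, -0.001]
contact_force: [0.7, -6.2, -0.8]
opening: 0.156
finger_force: 50.0
t 9.4 tcp [ 579.2 -304.    34.5] yaw 3.97 tilt [-0.009 -0.007] shift cm [-2.61  0.08  0.06] spin -0.23 F [ 0.7 -6.2 -0.8] M [-1.23 -0.04  0.01] open 0.156 ff 50.0
```

```bash

python3 -m creep '[{"grip":-1,"tx":0.25,"ty":0,"tz":0,"spin":0},{"grip":-1,"tx":0.25,"ty":0,"tz":0,"spin":0},{"grip":-1,"tx":0.25,"ty":0,"tz":0,"spin":0},{"grip":-1,"tx":0.25,"ty":0,"tz":0,"spin":0}]'
python3 -m creep '[{"grip":-1,"tx":0.25,"ty":0,"tz":0,"spin":0},{"grip":-1,"tx":0.25,"ty":0,"tz":0,"spin":0},{"grip":-1,"tx":0.25,"ty":0,"tz":0,"spin":0},{"grip":-1,"tx":0.25,"ty":0,"tz":0,"spin":0}]'
python3 -c "
from h import *
go(.5818,-.330,.0341,4.2)"
```

```text
clock: 9.7
tool_pos: [0.5785, -0.2948, 0.0345]
eef_rot: [0.682, 0.731, -0.006, -0.0]
contact_force: [0.4, -6.5, 0.1]
opening: 0.162
finger_force: 50.0
clock: 10.03
tool_pos: [0.5778, -0.2848, 0.0345]
eef_rot: [0.682, 0.731, -0.006, -0.0]
contact_force: [0.5, -7.6, -0.1]
opening: 0.161
finger_force: 50.0
t 10.0 tcp [ 577.8 -284.8   34.5] yaw 3.92 tilt [-0.008 -0.008] shift cm [-4.53  0.09  0.07] spin -0.28 F [ 0.5 -7.6 -0.1] M [-1.54 -0.04  0.03] open 0.161 ff 50.0
```

```bash

python3 -m creep '[{"grip":-1,"tx":0.3,"ty":0,"tz":0,"spin":0},{"grip":-1,"tx":0.3,"ty":0,"tz":0,"spin":0},{"grip":-1,"tx":0.3,"ty":0,"tz":0,"spin":0},{"grip":-1,"tx":0.3,"ty":0,"tz":0,"spin":0},{"grip":-1,"tx":0.3,"ty":0,"tz":0,"spin":0}]'
python3 -m creep '[{"grip":-1,"tx":0.3,"ty":0,"tz":0,"spin":0},{"grip":-1,"tx":0.3,"ty":0,"tz":0,"spin":0},{"grip":-1,"tx":0.3,"ty":0,"tz":0,"spin":0},{"grip":-1,"tx":0.3,"ty":0,"tz":0,"spin":0},{"grip":-1,"tx":0.3,"ty":0,"tz":0,"spin":0}]'
python3 -c "
from h import *
go(.5818,-.330,.0341,4.2)"
```

```text
clock: 10.45
tool_pos: [0.5767, -0.2698, 0.0344]
eef_rot: [0.682, 0.731, -0.006, -0.0]
contact_force: [1.0, -7.9, -0.8]
opening: 0.167
finger_force: 50.0
clock: 10.87
tool_pos: [0.5755, -0.2549, 0.0344]
eef_rot: [0.683, 0.731, -0.006, -0.001]
contact_force: [0.5, -7.4, -0.1]
opening: 0.166
finger_force: 50.0
t 10.9 tcp [ 575.5 -254.9   34.4] yaw 3.91 tilt [-0.009 -0.008] shift cm [-7.54  0.12  0.08] spin -0.29 F [ 0.5 -7.4 -0.1] M [-1.6   0.01  0.02] open 0.166 ff 50.0
```

```bash

python3 -m creep '[{"grip":-1,"tx":0.3,"ty":0,"tz":0,"spin":0},{"grip":-1,"tx":0.3,"ty":0,"tz":0,"spin":0},{"grip":-1,"tx":0.3,"ty":0,"tz":0,"spin":0},{"grip":-1,"tx":0.3,"ty":0,"tz":0,"spin":0},{"grip":-1,"tx":0.3,"ty":0,"tz":0,"spin":0}]'
python3 -m creep '[{"grip":-1,"tx":0.3,"ty":0,"tz":0,"spin":0},{"grip":-1,"tx":0.3,"ty":0,"tz":0,"spin":0},{"grip":-1,"tx":0.3,"ty":0,"tz":0,"spin":0},{"grip":-1,"tx":0.3,"ty":0,"tz":0,"spin":0},{"grip":-1,"tx":0.3,"ty":0,"tz":0,"spin":0}]'
python3 -m creep '[{"grip":-1,"tx":0.3,"ty":0,"tz":0,"spin":0},{"grip":-1,"tx":0.3,"ty":0,"tz":0,"spin":0},{"grip":-1,"tx":0.2,"ty":0,"tz":0,"spin":0},{"grip":-1,"tx":0,"ty":0,"tz":0,"spin":0},{"grip":-1,"tx":0,"ty":0,"tz":0,"spin":0}]'
python3 -c "
from h import *
go(.5818,-.330,.0341,4.2)
snap('top','c5.png',(290,165,150,100),5)"
```

```text
clock: 11.28
tool_pos: [0.5742, -0.2347, 0.0337]
eef_rot: [0.681, 0.732, -0.004, -0.003]
contact_force: [-0.4, -0.4, 0.4]
opening: 0.16
finger_force: 50.0
clock: 11.7
tool_pos: [0.573, -0.2209, 0.0338]
eef_rot: [0.682, 0.732, -0.005, -0.003]
contact_force: [-2.3, -2.0, -0.2]
opening: 0.161
finger_force: 50.0
clock: 12.12
tool_pos: [0.5724, -0.2124, 0.0337]
eef_rot: [0.681, 0.732, -0.004, -0.003]
contact_force: [-3.5, -0.0, -0.1]
opening: 0.16
finger_force: 50.0
t 12.1 tcp [ 572.4 -212.4   33.7] yaw 4.09 tilt [-0.011 -0.002] shift cm [-11.79   0.1   -0.03] spin -0.11 F [-3.5 -0.  -0.1] M [0.03 0.68 0.1 ] open 0.160 ff 50.0
```

View pics/c5.png

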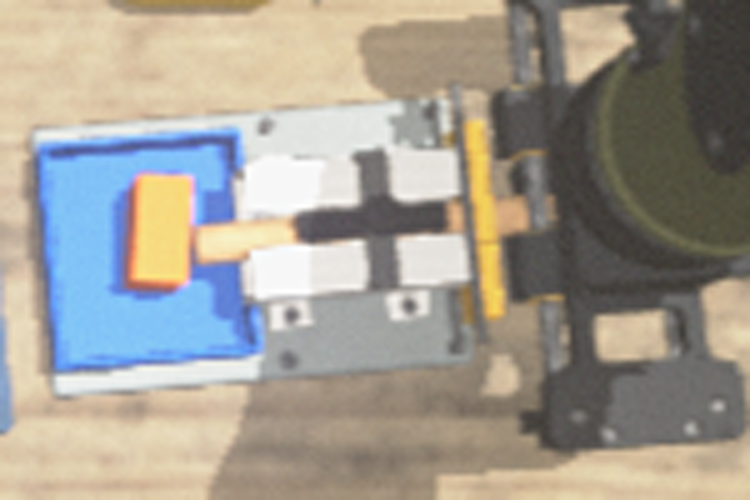

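The slug (160,232) is out and standing on edge in the tray, with the rod tip next to it at (195,243). Next I'll draw the rod out straight.

```bash

python3 -m creep '[{"grip":-1,"tx":-0.3,"ty":-0.05,"tz":0,"spin":0},{"grip":-1,"tx":-0.6,"ty":-0.02,"tz":0,"spin":0},{"grip":-1,"tx":-0.6,"ty":0,"tz":0,"spin":0},{"grip":-1,"tx":-0.6,"ty":0,"tz":0,"spin":0}]'
python3 -m creep '[{"grip":-1,"tx":-0.8,"ty":0,"tz":0,"spin":0},{"grip":-1,"tx":-0.8,"ty":0,"tz":0,"spin":0},{"grip":-1,"tx":-0.8,"ty":0,"tz":0,"spin":0},{"grip":-1,"tx":-0.8,"ty":0,"tz":0,"spin":0}]'
python3 -c "
from h import *
go(.5818,-.340,.0341,4.2)"
```

```text
clock: 12.5
tool_pos: [0.5745, -0.2352, 0.0341]
eef_rot: [0.682, 0.732, -0.004, -0.002]
contact_force: [-0.5, 1.2, -0.4]
opening: 0.162
finger_force: 50.0
clock: 12.83
tool_pos: [0.5767, -0.2675, 0.0342]
eef_rot: [0.682, 0.731, -0.004, -0.002]
contact_force: [-0.6, -0.1, -0.3]
opening: 0.16
finger_force: 50.0
t 12.8 tcp [ 576.7 -267.5   34.2] yaw 4.01 tilt [-0.008 -0.003] shift cm [-7.26  0.    0.03] spin -0.19 F [-0.6 -0.1 -0.3] M [-0.11  0.05 -0.02] open 0.160 ff 50.0
```

```bash

python3 -m creep '[{"grip":-1,"tx":-1,"ty":0,"tz":0,"spin":0},{"grip":-1,"tx":-1,"ty":0,"tz":0,"spin":0},{"grip":-1,"tx":-1,"ty":0,"tz":0,"spin":0},{"grip":-1,"tx":-1,"ty":0,"tz":0,"spin":0},{"grip":-1,"tx":-1,"ty":0,"tz":0,"spin":0},{"grip":-1,"tx":-1.2,"ty":0,"tz":0,"spin":0},{"grip":-1,"tx":-1.3,"ty":0,"tz":0,"spin":0},{"grip":-1,"tx":0,"ty":0,"tz":0,"spin":0}]'
python3 -m creep '[{"grip":-1,"tx":0,"ty":0,"tz":-1,"spin":0},{"grip":-1,"tx":0,"ty":0,"tz":-2,"spin":0},{"grip":-1,"tx":0,"ty":0,"tz":-2,"spin":0},{"grip":-1,"tx":0,"ty":0,"tz":-2,"spin":0},{"grip":-1,"tx":0,"ty":0,"tz":-2,"spin":0},{"grip":-1,"tx":0,"ty":0,"tz":0,"spin":0},{"grip":-1,"tx":0,"ty":0,"tz":0,"spin":0}]'
python3 -c "
from h import *
go(.4365,.1247,.12,8.46)
snap('top','c6.png',(290,165,150,100),5)
print(w('top',290+160/5,165+235/5))"
```

```text
clock: 13.5
tool_pos: [0.5807, -0.3456, 0.0342]
eef_rot: [0.683, 0.73, -0.005, -0.001]
contact_force: [-0.5, -0.6, 0.1]
opening: 0.159
finger_force: 50.0
clock: 14.08
tool_pos: [0.5832, -0.3398, 0.1257]
eef_rot: [0.681, 0.732, -0.004, -0.002]
contact_force: [0.2, -1.1, -0.8]
opening: 0.164
finger_force: 50.0
t 14.1 tcp [ 583.2 -339.8  125.7] yaw 4.13 tilt [-0.007 -0.003] shift cm [ 47.38 -11.29   0.53] spin -4.33 F [ 0.2 -1.1 -0.8] M [-0.08  0.06  0.02] open 0.164 ff 50.0
[ 0.5623627  -0.06088964  0.04881981]
```

View pics/c6.png

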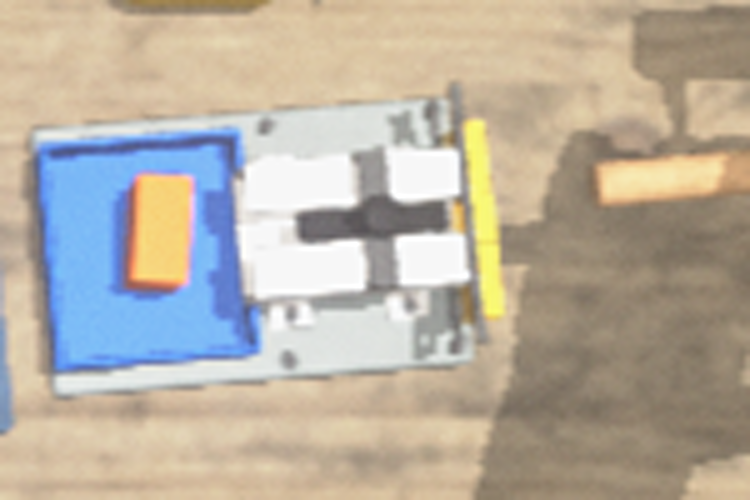

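The slug stands free in the tray, its top at 49 mm, so its origin is at about 31 mm. The rod is clear of the plate. Now I'll carry it back to the rest.

```bash

python3 -c "
from h import *
print(w('top',409,201.4,.143))"
python3 -m creep '[{"grip":-1,"tx":2,"ty":-0.5,"tz":0,"spin":0},{"grip":-1,"tx":3.2,"ty":-0.75,"tz":0,"spin":0},{"grip":-1,"tx":3.2,"ty":-0.75,"tz":0,"spin":0},{"grip":-1,"tx":3.2,"ty":-0.75,"tz":0,"spin":0},{"grip":-1,"tx":3.2,"ty":-0.75,"tz":0,"spin":0},{"grip":-1,"tx":3.2,"ty":-0.75,"tz":0,"spin":0},{"grip":-1,"tx":3.2,"ty":-0.75,"tz":0,"spin":0},{"grip":-1,"tx":3.2,"ty":-0.75,"tz":0,"spin":0}]'
python3 -m creep '[{"grip":-1,"tx":3.2,"ty":-0.75,"tz":0,"spin":0},{"grip":-1,"tx":3.2,"ty":-0.75,"tz":0,"spin":0},{"grip":-1,"tx":3.2,"ty":-0.75,"tz":0,"spin":0},{"grip":-1,"tx":3.2,"ty":-0.75,"tz":0,"spin":0},{"grip":-1,"tx":3.2,"ty":-0.75,"tz":0,"spin":0},{"grip":-1,"tx":3.2,"ty":-0.75,"tz":0,"spin":0},{"grip":-1,"tx":2.5,"ty":-0.6,"tz":0,"spin":0},{"grip":-1,"tx":0,"ty":0,"tz":0,"spin":0}]'
python3 -m creep '[{"grip":-1,"tx":0,"ty":0,"tz":0,"spin":-2.2},{"grip":-1,"tx":0,"ty":0,"tz":0,"spin":-2.1},{"grip":-1,"tx":0,"ty":0,"tz":0,"spin":0},{"grip":-1,"tx":0,"ty":0,"tz":0,"spin":0},{"grip":-1,"tx":0,"ty":0,"tz":0,"spin":0}]'
python3 -c "
from h import *
go(.4365,.1247,.12,8.46)"
```

```text
[ 0.57060769 -0.20113375  0.143     ]
clock: 14.8
tool_pos: [0.5057, -0.0995, 0.1232]
eef_rot: [0.682, 0.732, -0.005, -0.004]
contact_force: [1.3, 0.4, -0.5]
opening: 0.163
finger_force: 50.0
clock: 15.47
tool_pos: [0.4385, 0.118, 0.1234]
eef_rot: [0.678, 0.735, -0.004, -0.005]
contact_force: [-0.9, -0.5, -1.2]
opening: 0.16
finger_force: 50.0
clock: 15.88
tool_pos: [0.4415, 0.1103, 0.1242]
eef_rot: [0.655, 0.756, -0.004, -0.003]
contact_force: [0.0, -1.1, -1.0]
opening: 0.16
finger_force: 50.0
t 15.9 tcp [441.5 110.3 124.2] yaw 8.22 tilt [-0.01  -0.003] shift cm [ 1.5  -0.29  0.42] spin -0.24 F [ 0.  -1.1 -1. ] M [-0.08  0.09 -0.01] open 0.160 ff 50.0
```

```bash

python3 -m creep '[{"grip":-1,"tx":1,"ty":-0.3,"tz":1,"spin":-0.2},{"grip":-1,"tx":0.5,"ty":0,"tz":2,"spin":0},{"grip":-1,"tx":0,"ty":0,"tz":2,"spin":0},{"grip":-1,"tx":0,"ty":0,"tz":1.5,"spin":0},{"grip":-1,"tx":0,"ty":0,"tz":0,"spin":0},{"grip":-1,"tx":0,"ty":0,"tz":0,"spin":0},{"grip":-1,"tx":0,"ty":0,"tz":0,"spin":0}]'
python3 -c "
from h import *
go(.4365,.1247,.0235,8.46)"
```

```text
clock: 16.47
tool_pos: [0.4359, 0.1255, 0.0598]
eef_rot: [0.653, 0.758, -0.004, -0.003]
contact_force: [1.0, -0.0, -0.6]
opening: 0.163
finger_force: 50.0
t 16.5 tcp [435.9 125.5  59.8] yaw 8.51 tilt [-0.009 -0.003] shift cm [-0.08  0.08  3.63] spin 0.05 F [ 1.  -0.  -0.6] M [0.01 0.01 0.02] open 0.163 ff 50.0
```

```bash

python3 -m creep '[{"grip":-1,"tx":-0.1,"ty":0.1,"tz":0.8,"spin":0},{"grip":-1,"tx":0,"ty":0,"tz":0.8,"spin":0},{"grip":-1,"tx":0,"ty":0,"tz":0.8,"spin":0},{"grip":-1,"tx":0,"ty":0,"tz":0.7,"spin":0},{"grip":-1,"tx":0,"ty":0,"tz":0.3,"spin":0},{"grip":-1,"tx":0,"ty":0,"tz":0,"spin":0},{"grip":-1,"tx":0,"ty":0,"tz":0,"spin":0}]'
python3 -c "
from h import *
go(.4365,.1247,.0231,8.46)"
```

```text
clock: 17.05
tool_pos: [0.4361, 0.1248, 0.025]
eef_rot: [0.652, 0.758, -0.005, -0.003]
contact_force: [0.3, 0.1, 0.4]
opening: 0.165
finger_force: 50.0
t 17.1 tcp [436.1 124.8  25. ] yaw 8.57 tilt [-0.01  -0.003] shift cm [-0.02  0.04  0.19] spin 0.11 F [0.3 0.1 0.4] M [-0.05  0.07 -0.03] open 0.165 ff 50.0
```

```bash

python3 -m creep '[{"grip":-1,"tx":0,"ty":0,"tz":0.2,"spin":0},{"grip":-1,"tx":0,"ty":0,"tz":0,"spin":0},{"grip":-1,"tx":0,"ty":0,"tz":0,"spin":0}]'
python3 -m creep '[{"grip":-0.55,"tx":0,"ty":0,"tz":0,"spin":0},{"grip":-0.4,"tx":0,"ty":0,"tz":0,"spin":0},{"grip":-0.25,"tx":0,"ty":0,"tz":0,"spin":0},{"grip":-0.15,"tx":0,"ty":0,"tz":0,"spin":0},{"grip":-0.15,"tx":0,"ty":0,"tz":0,"spin":0},{"grip":-0.15,"tx":0,"ty":0,"tz":0,"spin":0}]'
python3 -m creep '[{"grip":-0.15,"tx":0,"ty":0,"tz":-1,"spin":0},{"grip":-0.15,"tx":0,"ty":0,"tz":-2,"spin":0},{"grip":-0.15,"tx":0,"ty":0,"tz":-3,"spin":0},{"grip":-0.15,"tx":0,"ty":0,"tz":-3,"spin":0},{"grip":-0.15,"tx":-3,"ty":0,"tz":-3,"spin":0},{"grip":-0.15,"tx":-4,"ty":0,"tz":-3,"spin":0},{"grip":-0.15,"tx":-4,"ty":0,"tz":0,"spin":0},{"grip":-0.15,"tx":-4,"ty":0,"tz":0,"spin":0}]'
python3 -m creep '[{"grip":-0.15,"tx":-4,"ty":0,"tz":0,"spin":0},{"grip":-0.15,"tx":-4,"ty":0,"tz":0,"spin":0},{"grip":-0.15,"tx":-2,"ty":0,"tz":0,"spin":0},{"grip":-0.15,"tx":0,"ty":0,"tz":0,"spin":0},{"grip":-0.15,"tx":0,"ty":0,"tz":0,"spin":0},{"grip":-0.15,"tx":0,"ty":0,"tz":0,"spin":0}]'
python3 -c "
from h import *
go(.4365,.1247,.0231,8.46)
snap('top','c7.png',(140,170,240,145),3)"
```

```text
clock: 17.3
tool_pos: [0.4364, 0.1249, 0.0234]
eef_rot: [0.652, 0.758, -0.004, -0.003]
contact_force: [0.7, 0.3, -0.2]
opening: 0.158
finger_force: 50.0
clock: 17.8
tool_pos: [0.4363, 0.1249, 0.0233]
eef_rot: [0.652, 0.758, -0.004, -0.003]
contact_force: [0.0, 0.2, 0.7]
opening: 0.427
finger_force: 0.0
clock: 18.47
tool_pos: [0.4599, -0.0171, 0.1703]
eef_rot: [0.652, 0.758, -0.003, -0.001]
contact_force: [0.3, 0.5, -1.0]
opening: 0.425
finger_force: 0.0
clock: 18.97
tool_pos: [0.4735, -0.1137, 0.1684]
eef_rot: [0.652, 0.758, -0.004, -0.003]
contact_force: [-0.1, 0.5, 0.3]
opening: 0.426
finger_force: 0.0
t 19.0 tcp [ 473.5 -113.7  168.4] yaw 8.63 tilt [-0.01  -0.002] shift cm [24.13  0.06 14.52] spin 0.17 F [-0.1  0.5  0.3] M [-0.03  0.05 -0.02] open 0.426 ff 0.0
```

View pics/c7.png

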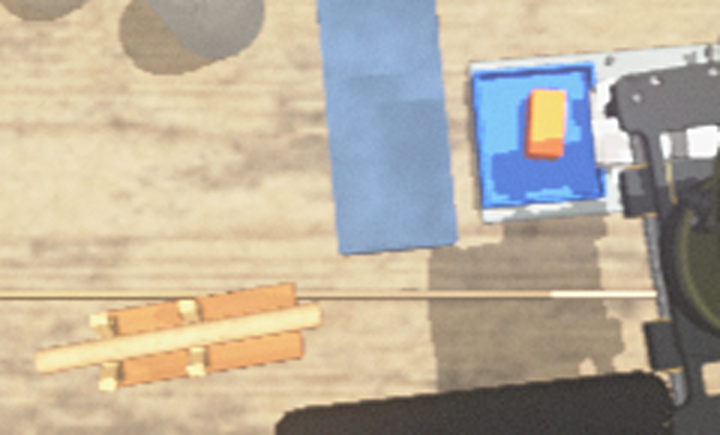

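The rod lies across both cradles (105,348 and 192,333), as it did at the start. The slug is in the tray at (546,122), and the arm touches nothing, so I'm handing in.

```bash
python3 -c "
from plant import workorder
print(workorder.finish_job())"
```

```text
the job is handed in; nothing more can be done
None
```

The job is handed in at about 19 s of robot time: the slug stands on edge in the blue tray, the rod is back on both cradles and released, the push force read about 8 N at most, and the arm kept well away from the flask and jar; no verdict came back.

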